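Pack and latch the cool box

TASK

Lay the light-blue ice pack flat on the floor of the cool box's well, swing the blue lid fully shut, flip the steel loop over so that it catches behind the keeper on the lid, then push the red lever over and down until it snaps flat and draws the loop tight. Set the pack down rather than dropping it, and leave the jar in the box and the drinks and other things on the table where they are.

Things in the scene. Friction and masses are not known exactly. Their poses are not given: they have to be found in the camera images.
- coolbox: White cool box, fixed, 280 mm (its x) by 370 (its y) by 150 high; origin: centre of its underside, z up. +y part: an open well under the blue lid. -y part (y -185 to -30): a solid housing, flat top at z 150, with the draw latch on it, centred at x 0. Well inside: x -125 to 125, y -10 to 160, floor z 20, rims z 130. The shut lid is flush with the housing's top (z 150).
- well_floor (a point): Centre of the well's floor: coolbox x 0, y 75, z 20 mm. Axes as the coolbox. Room for the pack is on the -x side (for example pack centre at coolbox x -30 mm, y 75 mm, long side along the coolbox y).
- icepack_center (a point): Centre of the light-blue rigid ice pack, 130 mm (its x) by 60 (its y) by 30 (its z, up), about 250 g, loose, lying flat on the table at the start. It can be gripped across its 60 mm width.
- jar_center (a point): Middle of a jar with a yellow cap (52 mm diameter, 75 mm tall, 200 g) that stands in the well in its +x, +y corner: its place is coolbox x 86 to 94 mm, y 115 to 124 mm. Leave it standing there.
- lid (a joint): Lid angle, rad: 0 shut, 1.57 upright, starts 1.6 to 1.85 (leaning out to +y), stop 1.95. Stiff hinge (0.6 N m): it stays where left and must be pushed all the way, 4 to 7 N near its free edge. Lid 280 mm wide, 200 from hinge to free edge, 20 thick; hinge line along x at coolbox y 172, z 150, in the plane of the lid's outer face, which is bare except for the keeper near the free edge.
- lid_edge (a point): Middle of the lid's free edge, on its outer face, 200 mm from the hinge line. Its z is the outward normal of the lid's outer face, its y points from the free edge to the hinge.
- lever (a joint): Red latch lever's angle, rad: 0 flat, pointing to coolbox -y (latched); 1.57 upright; starts 1.75 to 1.95, leaning towards the lid; stop 2.1. Turns about x at lever_pivot; 22 mm wide (x), 8 thick, ends 68 mm from the pivot. Light friction (0.06 N m) holds it; with the loop hooked it takes about 0.25 N m from 1.25 to 0.6 rad, and past about 0.3 rad it snaps down over centre by itself.
- lever_pivot (a point): Middle of the lever's pivot axis: coolbox x 0, y -80, z 168 mm. Turns with the lever.
- lever_tip (a point): Middle of the lever's free end, 68 mm from the pivot.
- loop (a joint): Angle, rad, of the steel wire loop relative to the lever, about a pin along x on the lever 14 mm from its pivot. (loop minus lever) is its elevation in space: 0 level, pointing to coolbox +y (to the keeper), 1.57 upright, more leaning away from the keeper; starts 1.5 to 1.8. It stands near upright by slight friction; pushed 0.35 rad past upright towards the keeper it falls by its own weight.
- loop_bar (a point): Middle of the loop's cross bar: 60 mm long along x, 7 mm thick, 81 mm from the loop's pin; side wires at x -30 and +30 mm join it to the pin. The lever passes between the wires and is shorter than the loop, so the loop swings over its end.
- keeper_seat (a point): Where the hooked bar belongs: a point on the lid's outer face, 18 mm from its free edge, on the hinge side of the keeper, a dark steel tongue 14 mm wide (x), rising 15 mm off the lid, leaning 14 degrees to the hinge. Hooked and tight, the bar's centre is 3 to 8 mm above it. Axes: z off the lid, y from free edge to hinge; moves with the keeper.
- keeper (a joint): How far the loop has drawn the keeper on its rubber mount towards the latch, m: 0 slack, about 0.003 when latched (spring 10 N per mm, stop at 0.008).
- can_yellow_center (a point): Middle of a yellow drink can, 52 mm diameter, 115 mm tall, standing on the table: leave alone.
- can_red_center (a point): Middle of a red drink can, 66 mm diameter, 115 mm tall, standing on the table: leave alone.
- bottle_cola_center (a point): Middle of a brown bottle, 60 mm diameter, 190 mm tall, standing on the table: leave alone.
- tub: White open plastic tub, 100 mm diameter, 90 mm tall, standing on the table to the left; origin at the centre of its underside: leave alone.
There are look-alikes about, which are no part of the job. What is meant by the part that bears icepack_center is not purple, and is the smaller of those in its own colour.

How it is judged (in metres and radians):
On the way, in this order (a step that is already met when the one before it is completed fails the run):
1. the ice pack lies flat on the well's floor, let go (x of icepack_center in the frame of well_floor between -0.1 and 0.1 m and y of icepack_center in the frame of well_floor between -0.07 and 0.07 m and z of icepack_center in the frame of well_floor between 0.009 and 0.022 m and angle between icepack_center's own z axis and vertical below 0.15 rad and contact force between the fingers and icepack below 0.1 N), for 0.2 s.
2. the lid is fully shut over the pack (x of icepack_center in the frame of well_floor between -0.1 and 0.1 m and y of icepack_center in the frame of well_floor between -0.07 and 0.07 m and z of icepack_center in the frame of well_floor between 0.009 and 0.022 m and angle between icepack_center's own z axis and vertical below 0.15 rad and value of joint lid below 0.03 rad), for 0.2 s.
3. the loop lies over the keeper, its bar down on the hinge side of it, the lever still up (value of joint lid below 0.03 rad and y of loop_bar in the frame of keeper_seat between -0.004 and 0.025 m and z of loop_bar in the frame of keeper_seat between -0.002 and 0.01 m and value of joint lever above 1 rad), for 0.1 s.
At the end, for the whole second after the job is handed in: Pack flat on the well floor at rest (within 0.15 rad of level); lid within 0.04 rad of shut; loop bar behind the keeper, within 5 mm of its seat and at most 10 mm above the lid; lever within 0.08 rad of flat; keeper drawn at least 1.5 mm (x of icepack_center in the frame of well_floor between -0.1 and 0.1 m and y of icepack_center in the frame of well_floor between -0.07 and 0.07 m and z of icepack_center in the frame of well_floor between 0.009 and 0.022 m and angle between icepack_center's own z axis and vertical below 0.15 rad and value of joint lid below 0.04 rad and y of loop_bar in the frame of keeper_seat between -0.005 and 0.005 m and z of loop_bar in the frame of keeper_seat between -0.002 and 0.01 m and value of joint lever below 0.08 rad and value of joint keeper above 0.0015 m and linear speed of icepack below 0.02 m/s); the robot touches nothing.
It fails at once if the ice pack is dropped (falls free faster than 0.7 m/s) (linear speed of icepack above 0.7 m/s and contact force between the fingers and icepack below 0.05 N).
It fails at once if the jar in the box is moved more than 25 mm or tipped (distance of jar_center from where it was at the start of the episode above 0.025 m or angle between jar_center's own z axis and vertical above 0.35 rad).
It fails at once if a drink can or the bottle is moved more than 25 mm or tipped ((distance of can_yellow_center from where it was at the start of the episode above 0.025 m or angle between can_yellow_center's own z axis and vertical above 0.35 rad) or (distance of can_red_center from where it was at the start of the episode above 0.025 m or angle between can_red_center's own z axis and vertical above 0.35 rad) or (distance of bottle_cola_center from where it was at the start of the episode above 0.025 m or angle between bottle_cola_center's own z axis and vertical above 0.35 rad)).
It fails at once if the white tub is moved more than 25 mm (distance of tub from where it was at the start of the episode above 0.025 m).
It also fails if it takes over 64 s, if anything falls off the work surface, if the arm or the gripper's body presses on something with over 40 N, if the wrist force passes 120 N, or if a joint passes its speed limit or range.

ROBOT

A 7-joint arm with a two-finger parallel gripper is mounted at the origin on the work surface. World frame = base frame: x ahead of the robot, y to its left, z up, the work surface at z = 0. Lengths are in mm, angles in rad, forces in N, time in s.
With the tool pointing down it reaches from about 400 to 900 mm from the base axis. Payload 5.5 kg.
Tool frame: the origin (TCP) lies midway between the tips of the shut fingers; the grasp point (between the pads) lies 19 mm behind it; z points along the fingers, y is the line along which they close (so a half turn about z gives the same grasp; the last joint's range is limited). The gripper opens to 85 mm and grips with 20 to 120 N. Pads are 22 mm wide; open, the fingers measure 114 mm over their backs; the gripper's body (76 mm by 85 mm) begins 54 mm behind the grasp point. The pads swing forward as they close: fully open they stand 13 mm farther back than shut.
Start: joints at [-0.989, 0.501, -0.427, 1.55, 0.221, 1.138, -0.21], TCP at [203.69, 617.26, 231.31] pointing down, gripper open.
Joint ranges: [-2.88, 2.88], [-0.31, 2.03], [-1.54, 1.56], [0.2, 2.42], [-1.41, 4.55], [0.19, 2.02], [-2.57, 2.57]. Speed limits (rad/s): [2.57, 2.57, 3.14, 3.14, 3.14, 3.14, 3.14].

INTERFACE

Orientations are given as [roll, pitch, yaw] about the fixed x, y, z axes, in that order (R = Rz(yaw) Ry(pitch) Rx(roll)).
In Python, from cell import robot, get_image, get_calibration gives the robot as it stands. The module is installed in compiled form; this text tells all that it offers.
- The arm moves only by the tool jog_arm, never from a script. Its argument "deltas" is text: rows parted by semicolons, each of 7 numbers parted by spaces: the shift along the world's x, y, z in cm, then the turn, a rotation vector about the world's x, y, z in degrees, then the finger opening in cm, from 0 to 8.54. A call has 1 to 12 rows; each row is the pose to reach, as a shift and turn from the pose commanded when the call began; what a row does not reach only later rows make up. A row lasts 1/12 s, in which the tool goes at most 41.7 mm and 7.16 degrees, less where a joint would pass 70% of its speed; a pose out of reach is approached as far as the arm can. A call with a gripper value outside its range is refused whole. The fingers move at their own pace and stop on an object; the grip force is fixed at half the most. Time passes only in rows, so rows that repeat a pose let the fingers close. It gives the time, the measured TCP pose, the force, the opening and the grip force at its end, in the units of the state.
- robot.read_state(): the state, without advancing time (a new reading comes with each control period).
- get_image(name): name is "side" or "top" or "wrist"; returns the picture (480x640x3 uint8, red, green, blue); there is no depth.
- get_calibration(name): a dict with "camera_matrix" (3x3 intrinsics, pixels), "camera_from_world" (4x4, takes a point from world to camera coordinates). Camera axes: x right, y down, z forward; pixel columns grow to the right and rows downward; lengths in mm; the calibration is good to about 2 mm. A picture is of the moment at which its call begins: read the wrist's pose just before it. get_calibration takes no time and is no camera call; for the wrist camera it gives the pose at the moment of the call.
- robot.hand_in(): hands the job in; it is judged then, once.
The state is a dict: "time": time; "joints": joint angles; "dq": joint speeds; "effort": joint torques, N m; "tcp_pos": TCP position; "tool_rot": TCP orientation; "contact_force": force on the tool from outside, world axes, zero at the start; "wrist_torque": the same for the moment, N m; "width": finger opening in mm; "finger_force": force on a finger pad.
Only numpy, scipy, OpenCV 4.12 (cv2) and the standard library are available. Lean on these libraries where they do the work, as an engineer would, in place of code of your own. Each camera call takes 0.05 s, during which the arm holds its last target. There are 200 camera calls.

## Working session

There is one attempt and no reset: what is moved stays moved. The work goes in short steps, Python scripts to look and compute and a tool call to move; the robot and the scene stay as the last step left them, time stands still between calls to the robot, and variables do not carry over. Pictures are saved under pics/ and viewed, at most 10 in all, crops included, and the job is handed in when it is done.

Besides the shell and the picture viewer there is one more tool, called after "Call:" as name(argument=value, ...), one argument or row to a line, values as JSON. jog_arm: Moves the arm, as the interface text tells. Its arguments: {"type":"object","properties":{"deltas":{"type":"string"}},"required":["deltas"]}

```bash
mkdir -p pics
cat > h.py <<'E'
import numpy as np, cv2
from cell import robot,get_image,get_calibration
def ray(c,u,v):
    K=c["camera_matrix"];T=np.array(c["camera_from_world"]);R=T[:3,:3]
    return -R.T@T[:3,3], R.T@np.linalg.inv(K)@np.array([u,v,1.])
def onz(c,u,v,z):
    o,d=ray(c,u,v); return o+d*(z-o[2])/d[2]
def onplane(c,u,v,p,n):
    o,d=ray(c,u,v); return o+d*(np.dot(np.array(p)-o,n)/np.dot(d,n))
def proj(c,p):
    T=np.array(c["camera_from_world"]);q=c["camera_matrix"]@(T[:3,:3]@np.array(p,float)+T[:3,3]);return q[:2]/q[2]
def tri(rs):
    A=0;b=0
    for o,d in rs:
        d=d/np.linalg.norm(d);M=np.eye(3)-np.outer(d,d);A=A+M;b=b+M@o
    return np.linalg.solve(A,b)
def save(n,im): cv2.imwrite(f"pics/{n}.png",cv2.cvtColor(im,cv2.COLOR_RGB2BGR))
E
python3 - <<'E'
from h import *
s=robot.read_state();print(s)
t=get_image("top");sd=get_image("side")
np.save("top.npy",t);np.save("side.npy",sd)
save("top0",t);save("side0",sd)
for n in("top","side"):
    c=get_calibration(n);print(n,np.array(c["camera_matrix"]).round(1).tolist(),ray(c,320,240))
E
```

```text
{'time': 0.0, 'joints': array([-0.98880675,  0.50183562, -0.42680641,  1.55144138,  0.22081687,
        1.13830554, -0.2103104 ]), 'dq': array([-1.65639152e-03, -1.47927647e-03,  3.48054861e-04, -2.94681987e-04,
        9.53561689e-05,  7.53529882e-05, -1.57492124e-03]), 'effort': array([-1.29715258e-04, -5.69515407e+01, -5.81716418e+00, -2.80941832e+01,
        1.02886395e-02,  1.19243879e-02,  4.74421995e-06]), 'tcp_pos': array([203.54449649, 616.58324827, 230.27194877]), 'tool_rot': array([-3.13966537e+00, -5.48430353e-05,  2.82286619e+00]), 'contact_force': array([ 0.48837125, -0.63353496, -0.80707278]), 'wrist_torque': array([ 0.01058332, -0.03877643, -0.02863062]), 'finger_force': 0.0, 'width': 85.21801457505032}
top [[543.4, 0.0, 306.7], [0.0, 543.4, 234.9], [0.0, 0.0, 1.0]] (array([ 361.56513529,  -21.20690943, 1371.04200831]), array([ 0.06848792, -0.0221375 , -0.99774914]))
side [[588.5, 0.0, 319.4], [0.0, 588.5, 249.0], [0.0, 0.0, 1.0]] (array([  71.35009908, -977.99293887, 1056.22528438]), array([ 0.28662256,  0.69514573, -0.6594365 ]))
```

View pics/top0.png

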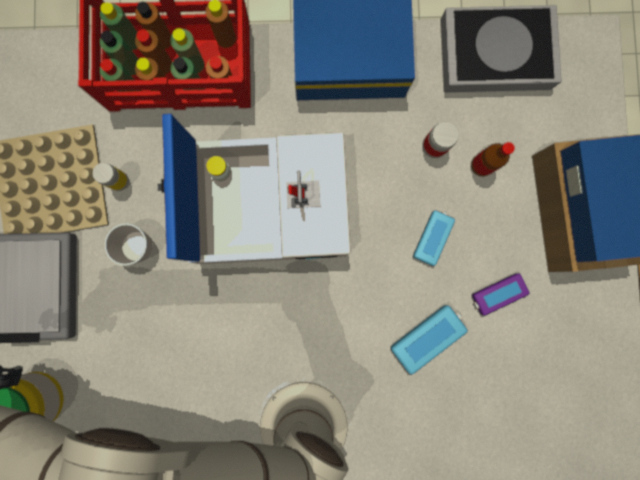

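View pics/side0.png

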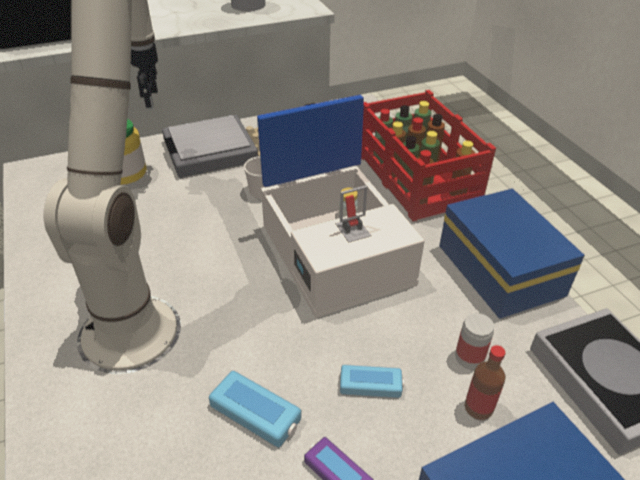

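Top view, light-blue candidates: small pack at (434,238), large pack at (430,340), and a purple-cased one at (500,294). The small light-blue one fits, since it isn't purple and is the smaller of the two light-blue ones. The box housing spans about (278–349, 134–258), with the lid up at about (180,190) and the jar at (217,167).

Run:
```python
from h import *
t=np.load("top.npy");sd=np.load("side.npy")
a=cv2.resize(t[195:385,380:540],None,fx=2.5,fy=2.5,interpolation=cv2.INTER_CUBIC)
b=cv2.resize(sd[180:250,320:400],None,fx=5,fy=5,interpolation=cv2.INTER_CUBIC)
h=475;c0=np.zeros((h,800,3),np.uint8);c0[:a.shape[0],:a.shape[1]]=a;c0[:b.shape[0],400:400+b.shape[1]]=b
save("crop0",c0)
c=get_calibration("top");cs=get_calibration("side")
hsv=cv2.cvtColor(t,cv2.COLOR_RGB2HSV)
m=cv2.inRange(hsv,(88,80,120),(108,255,255))
for k in cv2.findContours(m,0,1)[0]:
    if cv2.contourArea(k)<200: continue
    (u,v),wh,an=cv2.minAreaRect(k); P=np.array([onz(c,*p,30) for p in cv2.boxPoints(((u,v),wh,an))])
    e=np.diff(P,axis=0); l=np.linalg.norm(e,axis=1); i=l[:2].argmax()
    print("blue",u,v,P.mean(0).round(1),l.round(1)[:2],"yaw long",np.degrees(np.arctan2(e[i,1],e[i,0])).round(1))
# housing top: white blob around (320,225)
w=cv2.inRange(t,(200,200,200),(255,255,255)); 
n,L,S,C=cv2.connectedComponentsWithStats(w)
for i in range(1,n):
    if S[i,4]>1500: print("white",S[i],C[i].round())
for n_ ,p in dict(rnear=(349,254),rfar=(344,134),lfar=(277,136),lnear=(281,258)).items(): print(n_,onz(c,*p,150).round(1))
print("levels",[t[r,c_].tolist() for r,c_ in((200,340),(245,300),(200,365))])
```

```text
blue 428.82012939453125 339.41351318359375 [ 204.3 -309.5   30. ] [177.2  80.6] yaw long -54.3
blue 502.03167724609375 294.0113220214844 [ 309.5 -493.3   30. ] [88.9 28.8] yaw long -66.5
blue 433.7458801269531 237.6712646484375 [ 452.3 -332.2   30. ] [127.4  58.1] yaw long -25.7
blue 168.66111755371094 185.99481201171875 [600.3 322.9  30. ] [ 23.3 359. ] yaw long -178.5
blue 353.58807373046875 38.52279281616211 [ 966.2 -150.6   30. ] [305.4 210.3] yaw long -90.1
rnear [ 412.2 -112.6  150. ]
rfar [ 686.8 -109.8  150. ]
lfar [686.2  43.4 150. ]
lnear [407.1  40.4 150. ]
levels [[196, 203, 205], [197, 204, 206], [183, 178, 158]]
```

View pics/crop0.png

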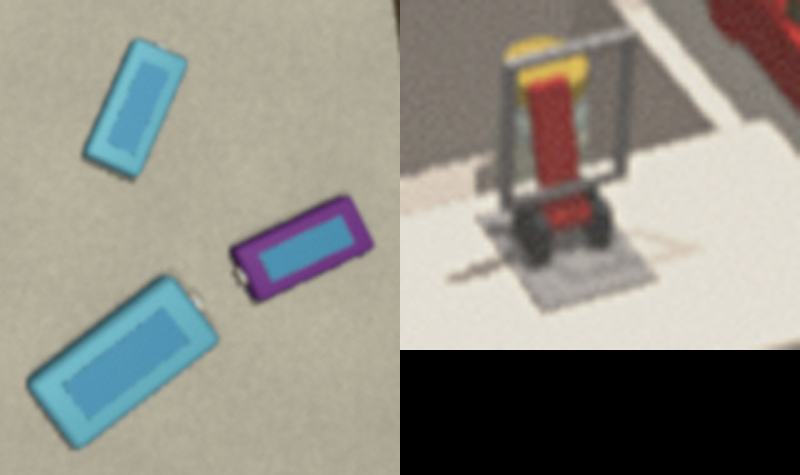

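Crop confirms it: the small light-blue pack, top left of the crop, measures 127 × 58 mm at (452,-332). Its long axis is at -25.7°. The lever and loop both stand near upright. Raising the arm and crossing over.

Call:
jog_arm(
  deltas="0 0 25 0 0 0 8.5;0 0 25 0 0 0 8.5;0 0 25 0 0 0 8.5;0 0 25 0 0 0 8.5;0 0 25 0 0 0 8.5;20 -21 25 0 0 -7 8.5;20 -21 25 0 0 -7 8.5;20 -21 25 0 0 -7 8.5;20 -21 25 0 0 -7 8.5;20 -21 25 0 0 -7 8.5;20 -21 25 0 0 -7 8.5;20 -21 25 0 0 -7 8.5",
)

```text
time: 1.1
tcp_pos: [403.7, 406.3, 481.1]
tool_rot: [-3.141, -0.0, 2.701]
contact_force: [0.6, 1.3, 0.3]
width: 84.9
finger_force: 0.0
```

Call:
jog_arm(
  deltas="0 -45 0 0 0 0 8.5;0 -45 0 0 0 0 8.5;0 -45 0 0 0 0 8.5;0 -45 0 0 0 0 8.5;0 -45 0 0 0 0 8.5;0 -45 0 0 0 0 8.5;0 -45 0 0 0 0 8.5;0 -45 0 0 0 0 8.5;0 -45 0 0 0 0 8.5;0 -45 0 0 0 0 8.5;0 -45 0 0 0 0 8.5;0 -45 0 0 0 0 8.5",
)

```text
time: 2.1
tcp_pos: [401.8, -49.4, 481.1]
tool_rot: [-3.14, 0.001, 2.689]
contact_force: [-0.8, 0.3, 0.2]
width: 85.0
finger_force: 0.0
```

Call:
jog_arm(
  deltas="5 -28.3 -5 0 0 0 8.5;5 -28.3 -5 0 0 0 8.5;5 -28.3 -5 0 0 0 8.5;5 -28.3 -5 0 0 0 8.5;5 -28.3 -5 0 0 0 8.5;5 -28.3 -5 0 0 0 8.5;5 -28.3 -30 0 0 0 8.5;5 -28.3 -30 0 0 0 8.5;5 -28.3 -30 0 0 0 8.5;5 -28.3 -30 0 0 0 8.5;5 -28.3 -30 0 0 0 8.5;5 -28.3 -30 0 0 0 8.5",
)

```text
time: 3.1
tcp_pos: [452.4, -322.8, 189.3]
tool_rot: [3.141, -0.0, 2.701]
contact_force: [1.3, 0.0, -0.6]
width: 84.9
finger_force: 0.0
```

Run:
```python
from h import *
s=robot.read_state();print(s["tcp_pos"].round(1),s["tool_rot"].round(3),s["joints"].round(2))
c=get_calibration("wrist");w=get_image("wrist");t=get_image("top");np.save("top1.npy",t);sd=get_image("side");np.save("side1.npy",sd)
save("w1",w)
hsv=cv2.cvtColor(w,cv2.COLOR_RGB2HSV)
m=cv2.inRange(hsv,(88,80,120),(108,255,255))
for k in cv2.findContours(m,0,1)[0]:
    if cv2.contourArea(k)<1500: continue
    (u,v),wh,an=cv2.minAreaRect(k); P=np.array([onz(c,*p,30) for p in cv2.boxPoints(((u,v),wh,an))])
    e=np.diff(P,axis=0); l=np.linalg.norm(e,axis=1); i=l[:2].argmax()
    print("blue",u,v,wh,P.mean(0).round(1),l.round(1)[:2],"yaw long",np.degrees(np.arctan2(e[i,1],e[i,0])).round(1))
# housing top edges (z=150) by line fits in original top image
t=np.load("top.npy"); ct=get_calibration("top"); g=cv2.cvtColor(t,cv2.COLOR_RGB2HSV)[:,:,1].astype(float); g=cv2.GaussianBlur(g,(3,3),0)
def edge(rng,lo,hi,vert):
    P=[]
    for r in rng:
        a=g[r,lo:hi] if vert else g[lo:hi,r]
        k=np.abs(np.diff(a)).argmax()+lo+.5
        P.append(onz(ct,*((k,r) if vert else (r,k)),150)[:2])
    P=np.array(P); return P,np.median(P,0)
for n,a in dict(right=(range(145,245,4),336,360,1),far=(range(285,338,4),124,146,0),near=(range(290,340,4),248,266,0)).items():
    P,_=edge(*a); vx,vy,x0,y0=cv2.fitLine(P.astype(np.float32),cv2.DIST_HUBER,0,.01,.01).ravel()
    print(n,"pt",x0.round(1),y0.round(1),"ang",np.degrees(np.arctan2(vy,vx)).round(2), np.std((P-[x0,y0])@[-vy,vx]).round(2))
```

```text
[ 452.4 -322.8  189.3] [ 3.141 -0.     2.701] [ 0.21  0.37  0.44  1.86 -0.19  0.96  1.87]
blue 306.5 237.0 (130.0, 79.0) [ 466.2 -338.7   30. ] [ 55.5 100.3] yaw long -24.3
blue 9.496681213378906 130.1717529296875 (50.47514343261719, 110.60101318359375) [ 309.6 -488.5   30. ] [81.3 30. ] yaw long 112.5
right pt 550.7 -110.7 ang 1.46 0.68
far pt 689.3 -34.4 ang -88.61 0.67
near pt 412.7 -33.0 ang -88.51 0.72
```

View pics/w1.png

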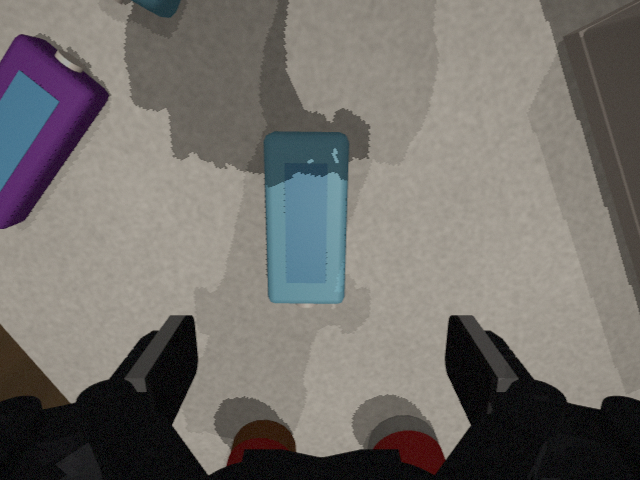

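The pack shows at u 265–349, v 131–303, aligned with the fingers; my mask missed its shaded end. I'm recomputing the centre from those edges.

Run:
```python
from h import *
c=get_calibration("wrist")
P=[onz(c,u,v,30) for u,v in((265,131),(349,131),(345,303),(269,303),(307,217))]
for p in P: print(p.round(1))
o,d=ray(c,307,217);print(o.round(1),d.round(3))
# keeper/loop/lever triangulation candidates: colours
for n in("top1","side1"):
    im=np.load(n+".npy");hs=cv2.cvtColor(im,cv2.COLOR_RGB2HSV)
    r=cv2.inRange(hs,(0,140,80),(8,255,255))|cv2.inRange(hs,(172,140,80),(180,255,255))
    for k in cv2.findContours(r,0,1)[0]:
        if 30<cv2.contourArea(k)<800: print(n,"red",cv2.boundingRect(k))
```

```text
[ 380.4 -328.4   30. ]
[ 404.9 -276.7   30. ]
[ 520.5 -332.1   30. ]
[ 495.5 -384.9   30. ]
[ 446.9 -328.8   30. ]
[ 382.9 -287.9  331.9] [ 0.206 -0.132 -0.971]
top1 red (289, 185, 8, 11)
top1 red (473, 151, 11, 14)
top1 red (501, 142, 13, 13)
top1 red (424, 136, 22, 21)
top1 red (99, 50, 15, 23)
top1 red (133, 49, 10, 9)
top1 red (166, 46, 13, 16)
top1 red (134, 25, 17, 21)
top1 red (180, 14, 28, 7)
top1 red (116, 3, 22, 5)
top1 red (173, 1, 36, 9)
top1 red (222, 0, 12, 10)
top1 red (151, 0, 12, 9)
side1 red (491, 346, 14, 13)
side1 red (346, 196, 9, 21)
side1 red (412, 117, 11, 14)
```

Call:
jog_arm(
  deltas="-0.3 -0.5 -6 0 0 0 8.5;-0.3 -0.5 -10 0 0 0 8.5;-0.3 -0.5 -14 0 0 0 8.5;-0.3 -0.5 -16 0 0 0 8.5;-0.3 -0.5 -17.6 0 0 0 8.5;-0.3 -0.5 -17.6 0 0 0 8.5;-0.3 -0.5 -17.6 0 0 0 5;-0.3 -0.5 -17.6 0 0 0 5;-0.3 -0.5 -17.6 0 0 0 5;-0.3 -0.5 -17.6 0 0 0 5;-0.3 -0.5 -17.6 0 0 0 5;-0.3 -0.5 -17.6 0 0 0 5",
)

```text
time: 4.25
tcp_pos: [452.1, -330.2, 19.2]
tool_rot: [-3.141, 0.007, 2.701]
contact_force: [-1.6, -1.0, 6.3]
width: 57.5
finger_force: 63.6
```

Call:
jog_arm(
  deltas="0 0 0 0 0 0 5;0 0 0 0 0 0 5",
)

```text
time: 4.42
tcp_pos: [452.1, -330.2, 19.2]
tool_rot: [-3.141, 0.007, 2.7]
contact_force: [-0.5, 0.4, 6.2]
width: 57.6
finger_force: 63.6
```

Run:
```python
from h import *
save("w2",get_image("wrist"))
print(robot.read_state())
```

```text
{'time': 4.4667, 'joints': array([ 0.31643028,  0.62768651,  0.33968611,  1.93690445, -0.34125628,
        0.62587868,  2.00363721]), 'dq': array([ 0.00027864, -0.00067901,  0.00068123, -0.00104732,  0.00095174,
       -0.00117327, -0.00098795]), 'effort': array([-4.89778798e-01, -5.06225574e+01,  5.39217755e+00, -1.66594863e+01,
       -2.07759105e-01, -1.08913640e-01,  1.12622602e-03]), 'tcp_pos': array([ 452.13651194, -330.17138013,   19.19721153]), 'tool_rot': array([-3.14096499,  0.00659663,  2.70048386]), 'contact_force': array([-0.30499139, -1.48303469,  5.18476153]), 'wrist_torque': array([-0.12829727,  0.17506823,  0.06273828]), 'finger_force': 63.552796840667725, 'width': 58.244846262259124}
```

View pics/w2.png

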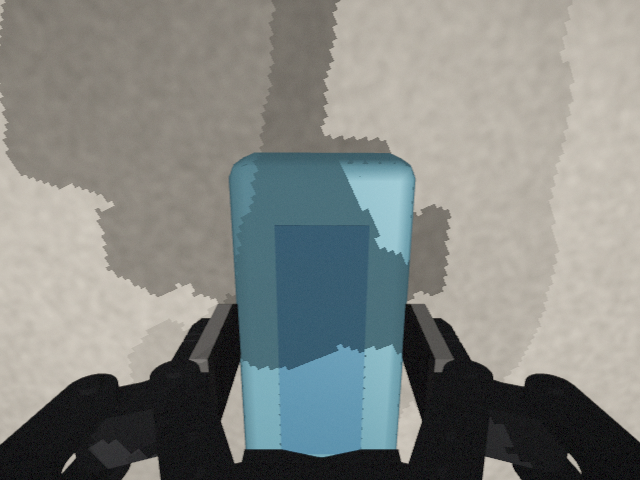

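The pack is gripped centrally, with its edges at u≈232–412 between the pads. Lifting.

Call:
jog_arm(
  deltas="0 0 2 0 0 0 5;0 0 5 0 0 0 5;0 0 8 0 0 0 5;0 0 12 0 0 0 5;0 0 16 0 0 0 5;0 0 20 0 0 0 5;0 0 24 0 0 0 5;0 0 28 0 0 0 5;0 0 31 0 0 0 5;0 0 32 0 0 0 5;0 0 32 0 0 0 5",
)

```text
time: 5.38
tcp_pos: [450.9, -329.4, 340.6]
tool_rot: [3.141, 0.009, 2.7]
contact_force: [0.0, -0.4, -2.3]
width: 57.9
finger_force: 66.1
```

Call:
jog_arm(
  deltas="0.5 4 0 0 0 -6 5;1 8 0 0 0 -12 5;1.5 12 0 0 0 -18 5;2 16 0 0 0 -24 5;2.5 20 0 0 0 -30 5;3 24 0 0 0 -36 5;3.5 28 0 0 0 -42 5;4 32 0 0 0 -48 5;4.5 36 0 0 0 -54 5;5 40 0 0 0 -60 5;5.7 44 0 0 0 -63.2 5;5.7 44 0 0 0 -63.2 5",
)

```text
time: 6.38
tcp_pos: [504.9, 115.8, 333.6]
tool_rot: [-3.139, -0.001, 1.597]
contact_force: [-0.1, 0.5, -2.4]
width: 57.7
finger_force: 66.1
```

Call:
jog_arm(
  deltas="1 3 0 0 0 0 5;1 3 -4 0 0 0 5;1 3 -8 0 0 0 5;1 3 -12 0 0 0 5;1 3 -15 0 0 0 5;1 3 -18 0 0 0 5;1 3 -21 0 0 0 5;1 3 -23 0 0 0 5;1 3 -25 0 0 0 5;1 3 -26 0 0 0 5;1 3 -26.5 0 0 0 5;1 3 -26.5 0 0 0 5",
)

```text
time: 7.38
tcp_pos: [515.1, 141.3, 69.0]
tool_rot: [-3.139, 0.001, 1.598]
contact_force: [0.4, 1.2, -2.2]
width: 57.9
finger_force: 66.1
```

Call:
jog_arm(
  deltas="0 0.6 -1 0 0 0 5;0 0.6 -2 0 0 0 5;0 0.6 -2.5 0 0 0 5;0 0.6 -2.8 0 0 0 5;0 0.6 -3 0 0 0 5;0 0.6 -3.1 0 0 0 5;0 0.6 -3.1 0 0 0 5",
)

```text
time: 7.97
tcp_pos: [516.6, 147.7, 39.5]
tool_rot: [3.141, 0.0, 1.597]
contact_force: [-1.2, -0.1, -1.5]
width: 57.9
finger_force: 66.1
```

Call:
jog_arm(
  deltas="0 0 -0.2 0 0 0 5;0 0 -0.3 0 0 0 5;0 0 -0.3 0 0 0 5",
)

```text
time: 8.22
tcp_pos: [516.9, 147.8, 39.1]
tool_rot: [3.141, -0.001, 1.597]
contact_force: [-7.4, -2.9, 21.4]
width: 57.8
finger_force: 68.8
```

Call:
jog_arm(
  deltas="0 0 0.2 0 0 0 5;0 0 0.2 0 0 0 7.5;0 0 0.2 0 0 0 7.5;0 0 0.2 0 0 0 7.5;0 0 0.2 0 0 0 7.5;0 0 0.2 0 0 0 7.5;0 0 3 0 0 0 7.5;0 0 7 0 0 0 7.5;0 0 11 0 0 0 7.5;0 0 15 0 0 0 7.5;0 0 20 0 0 0 7.5;0 0 24 0 0 0 7.5",
)

```text
time: 9.22
tcp_pos: [516.0, 147.5, 271.6]
tool_rot: [-3.141, 0.0, 1.597]
contact_force: [1.0, 0.4, -1.0]
width: 75.0
finger_force: 0.0
```

Run:
```python
from h import *
s=robot.read_state();print(s["tcp_pos"].round(1),s["tool_rot"].round(3),s["joints"].round(2))
w=get_image("wrist");np.save("w3.npy",w);c=get_calibration("wrist");save("w3",w)
np.save("side3.npy",get_image("side"));np.save("top3.npy",get_image("top"))
import pickle;pickle.dump(c,open("cw3.pkl","wb"))
```

```text
[516.  147.5 271.6] [-3.141  0.     1.597] [-0.5   0.23  0.2   1.81 -0.05  1.11 -0.25]
```

View pics/w3.png

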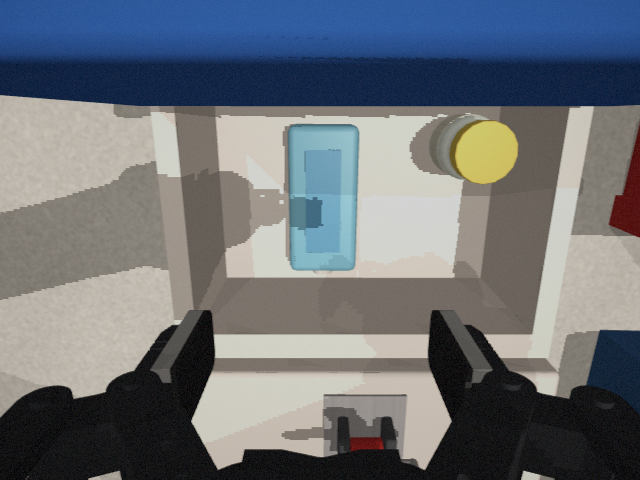

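The pack lies flat in the well at (323,197), parallel to the walls, and the jar at (480,150) is untouched. Next: the lid's edge, then the lever and loop.

Run:
```python
from h import *
t=np.load("top.npy");c=get_calibration("top")
hs=cv2.cvtColor(t,cv2.COLOR_RGB2HSV)
m=cv2.inRange(hs,(105,120,40),(125,255,255))
for r in(130,150,170,200,215,235,250):
    u=np.where(m[r,150:215])[0]+150
    print(r,u.min(),u.max(),onz(c,u.min()-.5,r,346).round(1),t[r,u.min():u.max():6].tolist())
for n,p in dict(tub=(126,245,90),cany=(108,175,115)).items(): print(n,onz(c,*p).round())
```

```text
130 163 184 [651.7 253.  346. ] [[67, 96, 147], [53, 102, 170], [14, 34, 61], [17, 36, 62]]
150 164 195 [612.6 251.3 346. ] [[63, 97, 159], [55, 103, 172], [16, 34, 64], [18, 37, 62], [15, 35, 62], [23, 38, 63]]
170 165 195 [573.7 249.6 346. ] [[46, 89, 155], [52, 99, 166], [17, 35, 62], [22, 37, 63], [18, 35, 62]]
200 165 196 [515.9 249.8 346. ] [[74, 97, 142], [53, 103, 173], [23, 37, 64], [16, 35, 63], [15, 36, 63], [12, 33, 60]]
215 166 197 [487.1 248.1 346. ] [[59, 94, 156], [55, 103, 173], [14, 35, 63], [13, 35, 63], [18, 36, 63], [21, 37, 64]]
235 166 198 [449.  248.3 346. ] [[71, 93, 138], [54, 104, 173], [14, 35, 63], [15, 34, 62], [15, 35, 63], [14, 33, 61]]
250 167 198 [420.5 246.5 346. ] [[60, 92, 155], [56, 104, 173], [13, 32, 62], [21, 37, 63], [19, 37, 64], [19, 37, 64]]
tub [450. 409.  90.]
cany [613. 443. 115.]
```

Call:
jog_arm(
  deltas="-1 1 4 0 0 0 4;-1 1 8 0 0 0 0;-2 2 12 0 0 0 0;-3 4 15 0 0 0 0;-3 8 17 0 0 0 0;-3 12 17 0 0 0 0;-3 16 17 0 0 0 0;-3 20 17 0 0 0 0;-3 22 17 0 0 0 0;-3 22 17 0 0 0 0;-3 22 17 0 0 0 0",
)

```text
time: 10.28
tcp_pos: [485.5, 369.0, 436.8]
tool_rot: [-3.138, 0.003, 1.601]
contact_force: [0.5, -0.8, 1.0]
width: 0.2
finger_force: 0.0
```

Call:
jog_arm(
  deltas="0 -1 -3 0 0 0 0;0 -2 -6 0 0 0 0;0 -4 -9 0 0 0 0;0 -5 -12 0 0 0 0;0 -6 -12 0 0 0 0;0 -7.5 -12 0 0 0 0;0 -9 -12 0 0 0 0;0 -9 -12 0 0 0 0",
)

```text
time: 10.95
tcp_pos: [488.7, 273.7, 322.4]
tool_rot: [3.138, -0.0, 1.592]
contact_force: [-0.1, 0.5, 0.3]
width: -0.2
finger_force: 0.0
```

Call:
jog_arm(
  deltas="0 -1.7 0 0 0 0 0;0 -3.2 -0.2 0 0 0 0;0 -4.7 -0.5 0 0 0 0;0 -6.1 -0.8 0 0 0 0;0 -7.5 -1.2 0 0 0 0;0 -8.9 -1.8 0 0 0 0;0 -10.2 -2.5 0 0 0 0;0 -11.4 -3.3 0 0 0 0;0 -12.6 -4.2 0 0 0 0;0 -13.7 -5.2 0 0 0 0;0 -14.7 -6.3 0 0 0 0",
)

```text
time: 11.87
tcp_pos: [486.3, 129.1, 255.5]
tool_rot: [-3.141, 0.001, 1.597]
contact_force: [0.5, 1.4, 0.5]
width: 0.3
finger_force: 0.6
```

Call:
jog_arm(
  deltas="0 -0.9 -1.1 0 0 0 0;0 -1.7 -2.2 0 0 0 0;0 -2.3 -3.3 0 0 0 0;0 -2.8 -4.3 0 0 0 0;0 -3.1 -5.3 0 0 0 0;0 -3.4 -6.3 0 0 0 0;0 -3.7 -7.6 0 0 0 0;0 -3.9 -8.8 0 0 0 0;0 -3.9 -9.6 0 0 0 0;0 -3.9 -10.3 0 0 0 0;0 -3.9 -10.6 0 0 0 0;0 -3.9 -10.6 0 0 0 0",
)

```text
time: 12.87
tcp_pos: [486.3, 91.9, 150.5]
tool_rot: [-3.141, 0.0, 1.598]
contact_force: [-0.3, 0.8, 0.3]
width: 0.0
finger_force: 0.0
```

Call:
jog_arm(
  deltas="0 0 -0.2 0 0 0 0;0 0 -0.5 0 0 0 0;0 0 -0.5 0 0 0 0",
)

```text
time: 13.12
tcp_pos: [487.0, 92.1, 149.8]
tool_rot: [3.141, -0.001, 1.598]
contact_force: [-13.5, -3.5, 36.7]
width: 0.3
finger_force: 18.8
```

Call:
jog_arm(
  deltas="0 0 1 0 0 0 0;0 0 4 0 0 0 0;0 0 8 0 0 0 0;0 0 12 0 0 0 0;2 -3 16 0 0 0 0;4 -3 18 0 0 0 0;4 -3 18 0 0 0 0;4 -3 18 0 0 0 0",
)

```text
time: 13.78
tcp_pos: [528.6, 61.5, 327.8]
tool_rot: [3.137, -0.001, 1.596]
contact_force: [-0.2, 0.8, -0.8]
width: 0.2
finger_force: 0.0
```

Run:
```python
from h import *
import pickle
s=robot.read_state();print(s["time"],s["tcp_pos"].round(1),s["joints"].round(2))
w=get_image("wrist");c=get_calibration("wrist");sd=get_image("side");t=get_image("top")
np.save("w4.npy",w);np.save("side4.npy",sd);np.save("top4.npy",t);pickle.dump(c,open("cw4.pkl","wb"))
out=np.zeros((600,800,3),np.uint8)
out[:300,:400]=cv2.resize(w,(400,300),interpolation=cv2.INTER_AREA)
a=cv2.resize(sd[170:270,270:400],None,fx=3,fy=3,interpolation=cv2.INTER_CUBIC);out[:300,405:795]=a
b=cv2.resize(t[125:265,160:360],None,fx=2,fy=2,interpolation=cv2.INTER_CUBIC);out[310:590,:400]=b
save("lat4",out)
# predicted pixels
def bx(x,y,z): return np.array([548.2+x-.0255*y,74.3+y+.0255*x,z])
for n,p in dict(pivot=(0,-80,168),keeper=(0,-10,150),keepertop=(0,-6,165),hl=(-140,-28,150)).items(): 
    print(n,bx(*p).round(1),[proj(k,bx(*p)).round(1).tolist() for k in(c,get_calibration("side"),get_calibration("top"))])
```

```text
13.7833 [528.6  61.5 327.8] [-0.39  0.17  0.26  1.75 -0.05  1.22 -0.1 ]
pivot [550.2  -5.7 168. ] [[347.9, 303.9], [350.6, 221.3], [299.8, 193.1]]
keeper [548.5  64.3 150. ] [[348.2, 209.7], [338.0, 210.3], [269.1, 195.9]]
keepertop [548.4  68.3 165. ] [[349.6, 209.1], [337.5, 204.6], [266.8, 195.0]]
hl [408.9  42.7 150. ] [[166.4, 232.4], [287.8, 228.8], [279.9, 257.2]]
```

View pics/lat4.png

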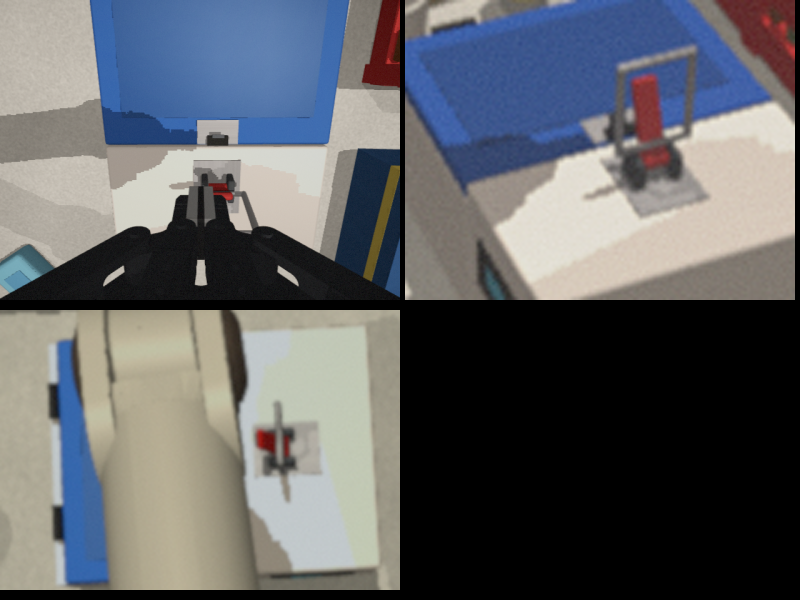

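The lid is shut flush. The keeper is seen on the lid at about (434,272) in the wrist frame. In the side view the loop bar runs from (342.3,192.7) to (366.7,186.7) and the lever tip is at (350,197). In the top view the bar is at about (299,186).

Run:
```python
from h import *
ct=get_calibration("top");cs=get_calibration("side")
def tobox(p): d=p-np.array([548.2,74.3,0]); return np.array([d[0]+.0255*d[1],d[1]-.0255*d[0],d[2]])
for n,a,b in (("bar",(299.3,186),(354.5,189.7)),("tip",(289.5,190.5),(350,197))):
    q=tobox(tri([ray(ct,*a),ray(cs,*b)])); print(n,q.round(1))
# bar ends / tip from side ray cut with box plane x=0 (mid points)
for n,b,L in (("bar",(354.5,189.7),None),("tip",(350,197),None)):
    n_=np.array([1,.0255,0]); q=tobox(onplane(cs,*b,(548.2,74.3,0),n_)); d=q-[0,-80,168]
    print(n,q.round(1),np.hypot(d[1],d[2]).round(1),np.degrees(np.arctan2(d[2],-d[1])).round(1))
```

```text
bar [  2.4 -81.3 260.6]
tip [  1.2 -60.2 225.3]
bar [  0.  -90.4 267.8] 100.3 84.1
tip [  0.  -70.4 233.3] 66.0 98.4
```

Call:
jog_arm(
  deltas="1 -3 1 0 0 0 0;2 -6.5 1 0 0 0 0;2.1 -10 1 0 0 0 0;2.1 -13 1 0 0 0 0;2.1 -14.2 1 0 0 0 0;2.1 -14.2 -2 0 0 0 0;2.1 -14.2 -5 0 0 0 0;2.1 -14.2 -8 0 0 0 0;2.1 -14.2 -8 0 0 0 0;2.1 -14.2 -8 0 0 0 0",
)

```text
time: 14.77
tcp_pos: [545.5, -79.0, 243.7]
tool_rot: [-3.136, -0.001, 1.599]
contact_force: [0.7, -0.2, 0.2]
width: -0.7
finger_force: 0.0
```

Call:
jog_arm(
  deltas="0 2 0.5 0 0 0 0;0 4 0.5 0 0 0 0;0 5 0.5 0 0 0 0;0 6 0.5 0 0 0 0;0 7 0.5 0 0 0 0;0 8 0.5 0 0 0 0;0 9 0.5 0 0 0 0;0 9.8 0.5 0 0 0 0;0 10.2 0.5 0 0 0 0;0 10.2 0.5 0 0 0 0;0 10.2 0.5 0 0 0 0",
)

```text
time: 15.68
tcp_pos: [547.5, 21.6, 250.6]
tool_rot: [-3.141, 0.0, 1.598]
contact_force: [0.5, -0.2, -0.5]
width: -0.0
finger_force: 0.0
```

Run:
```python
from h import *
print(robot.read_state()["tcp_pos"].round(1))
sd=get_image("side");np.save("side5.npy",sd);w=get_image("wrist")
out=np.zeros((300,800,3),np.uint8)
out[:,:400]=cv2.resize(w,(400,300),interpolation=cv2.INTER_AREA)
out[:300,405:795]=cv2.resize(sd[170:270,270:400],None,fx=3,fy=3,interpolation=cv2.INTER_CUBIC)
save("lat5",out)
```

```text
[547.5  21.6 250.6]
```

View pics/lat5.png

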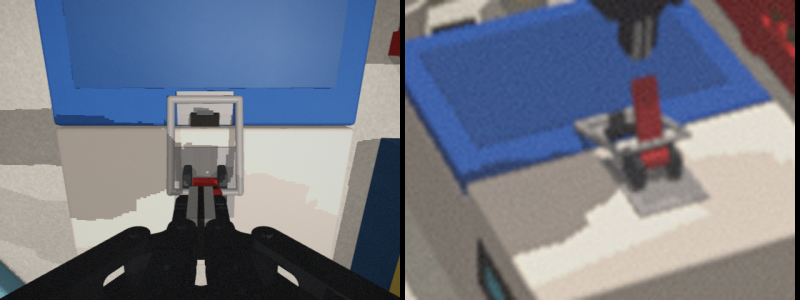

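The loop now lies over the keeper with its bar on the hinge side, at wrist crop (204,97) against the keeper at (204,119). The lever is still up. Next I get behind the lever and push it over.

Call:
jog_arm(
  deltas="0.2 1.8 0 0 0 0 0;0.2 1.8 0 0 0 0 0;0.2 1.8 -1.5 0 0 0 0;0.2 1.8 -3.2 0 0 0 0;0.2 1.8 -3.2 0 0 0 0;0.2 0.5 -3.2 0 0 0 0;0.2 -0.4 -3.2 0 0 0 0;0.2 -1.3 -3.2 0 0 0 0;0.2 -2 -3.2 0 0 0 0;0.2 -2.6 -3.2 0 0 0 0;0.2 -2.6 -3.2 0 0 0 0",
)

```text
time: 16.7
tcp_pos: [549.7, -6.2, 219.2]
tool_rot: [3.141, 0.001, 1.595]
contact_force: [0.1, -0.8, -0.7]
width: 0.0
finger_force: 0.0
```

Call:
jog_arm(
  deltas="0 -0.7 -0.2 0 0 0 0;0 -1.3 -0.5 0 0 0 0;0 -1.9 -0.9 0 0 0 0;0 -2.4 -1.3 0 0 0 0;0 -2.9 -1.8 0 0 0 0;0 -3.3 -2.3 0 0 0 0;0 -3.6 -2.8 0 0 0 0;0 -3.9 -3.4 0 0 0 0;0 -4.1 -4 0 0 0 0;0 -4.1 -4.4 0 0 0 0;0 -4.1 -4.6 0 0 0 0;0 -4.1 -4.6 0 0 0 0",
)

```text
time: 17.7
tcp_pos: [548.8, -45.3, 172.3]
tool_rot: [-3.14, 0.0, 1.598]
contact_force: [0.1, -0.0, 0.7]
width: 0.4
finger_force: 0.0
```

Call:
jog_arm(
  deltas="0 0 -0.2 0 0 0 0;0 0 -0.2 0 0 0 0;0 0 3 0 0 0 0;0 -3 7 0 0 0 0;0 -6 11 0 0 0 0;0 -9 14 0 0 0 0;0 -12 16 0 0 0 0;0 -12 16 0 0 0 0",
)

```text
time: 18.37
tcp_pos: [550.4, -171.9, 337.9]
tool_rot: [3.134, 0.005, 1.592]
contact_force: [-0.7, -1.3, 0.4]
width: 0.3
finger_force: 0.0
```

Run:
```python
from h import *
print(robot.read_state()["tcp_pos"].round(1))
sd=get_image("side");w=get_image("wrist");c=get_calibration("wrist")
def bx(x,y,z): return np.array([548.2+x-.0255*y,74.3+y+.0255*x,z])
for n,p in dict(levertipflat=(0,-148,172),seat=(0,-10,155)).items(): print(n,proj(c,bx(*p)).round(),proj(get_calibration("side"),bx(*p)).round())
out=np.zeros((300,800,3),np.uint8)
out[:,:400]=cv2.resize(w,(400,300),interpolation=cv2.INTER_AREA)
out[:300,405:795]=cv2.resize(sd[170:270,270:400],None,fx=3,fy=3,interpolation=cv2.INTER_CUBIC)
save("lat6",out)
```

```text
[ 550.4 -171.9  337.9]
levertipflat [325.  77.] [363. 237.]
seat [ 324. -163.] [338. 209.]
```

View pics/lat6.png

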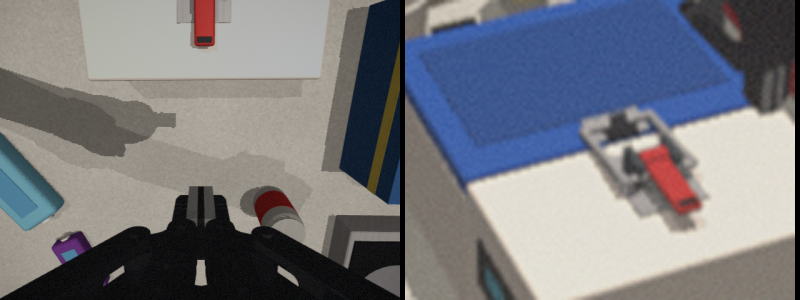

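The lever is flat: its tip is at side crop (688,206) against (684,201) predicted for flat, and at wrist crop (204,46) against (203,48). The loop bar is taut behind the keeper and the robot is clear, so I'm handing in.

```bash
python3 -c "
from cell import robot
print(robot.hand_in())"
```

```text
the job is handed in; nothing more can be done
None
```

I handed the job in at about 18 s: the ice pack is flat in the well, the lid is shut, the loop is behind the keeper and the lever is down flat; the hand-in returned no verdict.

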